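Click the gauge carriage into its station and zero it

TASK

Using a fingertip, push the sensor carriage by its end along its rail to the station whose nest holds the upright steel master pin, going gently and stopping where the carriage drops into the detent with a click: do not run on past it. Then press the black zero button on top of the carriage fully down and let it spring back, leaving the carriage in the detent. Grip and lift nothing, do not drag the carriage by its button, and leave the master pin and the other things on the bench where they are.

Things in the scene. Friction and masses are not known exactly. Their poses are not given: they have to be found in the camera images.
- rail: Measuring rail fixed to the bench: dark steel base plate 90 x 460 mm, 18 mm thick, with two 12 mm steel rods (30 mm either side of the centre line, top at 38 mm) and a 44 mm high block at each end. Origin on the bench surface under its middle; y runs along the rail, x across it, z up. Its place varies by some cm, its yaw up to 0.3 rad either way.
- carriage_mid (a point): Middle of the aluminium sensor carriage, 60 mm above the bench. Block 90 mm across the rail (x) by 92 mm along it (y), 34 to 84 mm above the bench, axes as the rail's: its flat end faces, for pushing, are 46 mm off along y. Black sensor head on its +x side; a flat grey console covers its top, to 96 mm above the bench, with a display and, to -x, the zero button. It cannot leave the rods.
- carriage (a joint): Carriage position along the rail's y, m: 0 at mid-rail, range -0.165 to 0.165. It slides at about 3 N. A sprung plunger under it meets a ramp 26 mm before a detent: the push rises to 5 to 7 N, at the crest to 11 N, then dips to nothing as the carriage drops in by itself over the last 5 mm; leaving on either side takes 15 N or more. It stays when let go. Over 40 N from the fingers is rough.
- station_a: The station with the master pin: steel arm across the rail under the carriage, brass detent ramps (top 26 mm) between the rods, and a nest block 44 x 44 x 30 mm on the bench at the rail's +x side. Origin at bench height on the rail's centre line, at the detent: the carriage is clicked in when its middle is here. Axes as the rail's. 85 to 140 mm from mid-rail, on either side.
- station_b: The other station, alike but with an empty nest, at the other side of mid-rail. Not to be used. Origin and axes as station_a.
- zero_top (a point): Top centre of the zero button on the carriage: a black round button 24 mm in diameter in the grey console (top at 96 mm), 20 mm to the -x side of the carriage's middle, its top 102 mm above the bench. It is pressed straight down.
- zero (a joint): Travel of the zero button in m: 0 released, 0.005 fully down; a spring pushes it back, about 5 N when fully down. It counts as pressed above 0.0035.
- master_mid (a point): Middle of the master pin, a steel pin 20 mm in diameter and 82 mm long, standing loose and upright 14 mm deep in the nest of station_a, 115 mm to the +x side of the rail's centre line. Its top is 98 mm above the bench. Not to be touched.
- ring_gauge: Bystander: steel ring gauge lying flat on the left of the bench, 60 mm outside, 28 mm hole, 18 mm high. Origin under its centre.
- caliper: Bystander: caliper lying on the left of the bench, about 190 x 60 mm, 12 mm high. Origin under the middle of its beam.
- spool: Bystander: stepped steel shaft standing on the right of the bench, foot 44 mm in diameter, 85 mm high. Origin under its centre.
There are look-alikes about, which are no part of the job. Leave any blue or brown look-alike of the station_a alone.

How it is judged:
On the way, in this order (a step that is already met when the one before it is completed fails the run):
1. the carriage has been pushed into the detent of the station with the master pin (y of carriage_mid in the frame of station_a between -0.002 and 0.002 m and velocity of joint carriage between -0.01 and 0.01 m/s), for 0.2 s.
2. the zero button is pressed down while the carriage is in the detent (y of carriage_mid in the frame of station_a between -0.002 and 0.002 m and value of joint zero above 0.0035 m), for 0.05 s.
At the end, for the whole second after the job is handed in: The carriage rests in the detent of the station with the master pin (within 2 mm along the rail), the zero button has been pressed there and is released again, and the master pin still stands upright in its nest (y of carriage_mid in the frame of station_a between -0.002 and 0.002 m and velocity of joint carriage between -0.005 and 0.005 m/s and value of joint zero below 0.001 m and angle between master_mid's own z axis and vertical below 0.1 rad and y of master_mid in the frame of station_a between -0.006 and 0.006 m and x of master_mid in the frame of station_a between 0.109 and 0.121 m and height (world z) of master_mid below 0.063 m); the robot touches nothing.
It fails at once if the carriage is run more than 10 mm past the detent of the station with the master pin ((y of station_a in the frame of rail above 0 m and y of carriage_mid in the frame of station_a above 0.01 m) or (y of station_a in the frame of rail below 0 m and y of carriage_mid in the frame of station_a below -0.01 m)).
It fails at once if the carriage or its button is gripped or shoved with more than 40 N (contact force between the fingers and carriage above 40 N).
It fails at once if the carriage is dragged along by its button (button touched while the carriage is more than 10 mm from the detent) (contact force between the fingers and zero above 1 N and not (y of carriage_mid in the frame of station_a between -0.01 and 0.01 m)).
It fails at once if the master pin is moved or lifted (distance of master_mid from where it was at the start of the episode above 0.006 m).
It fails at once if a bystander is moved or lifted (distance of any of ring_gauge, caliper, spool from where it was at the start of the episode above 0.015 m).
It also fails if it takes over 58 s, if anything falls off the work surface, if the arm or the gripper's body presses on something with over 40 N, if the wrist force passes 120 N, or if a joint passes its speed limit or range.

ROBOT

A 6-joint arm with a two-finger parallel gripper is mounted at the origin on the work surface. World frame = base frame: x ahead of the robot, y to its left, z up, the work surface at z = 0. Lengths are in m, angles in rad, forces in N, time in s.
With the tool pointing down it reaches from about 0.4 to 0.925 m from the base axis. Payload 3.4 kg.
Tool frame: the origin (TCP) lies on the centre line of the jaws, within the pads' length; the fingertips stand 19 mm ahead of it and the grasp point (between the pads) is the TCP; z points along the fingers, y is the direction in which the jaws open and shut (so a half turn about z gives the same grasp; the last joint's range is limited). The gripper opens to 85 mm and grips with 20 to 120 N. Pads are 22 mm wide; open, the fingers measure 114 mm over their backs; the gripper's body (76 mm by 85 mm) begins 54 mm behind the grasp point. The pads swing forward as they close: fully open they stand 13 mm farther back than shut.
Start: joints at [-1.286, 0.307, 1.506, -0, 1.328, -0.073], TCP at [0.201, -0.539, 0.25] pointing down, gripper open.
Joint ranges: [-3.12, 3.12], [-1.05, 2.28], [0.14, 2.33], [-1.42, 4.57], [0.1, 2.73], [-2.68, 2.68]. Speed limits (rad/s): [2.57, 2.57, 3.14, 3.14, 3.14, 3.14].

INTERFACE

Orientations are given as a 3x3 rotation matrix whose columns are the frame's x, y, z axes.
In Python, from plant import ctrl gives the robot as it stands.
- The arm moves only by the tool play_rows, never from a script. Its argument "targets" is a list of rows, each an object with "translation": the shift along the world's x, y, z in mm, a list of three; "rotation": the turn, a rotation vector about the world's x, y, z in rad, a list of three; "fingers": the finger opening in mm, from 0 to 85.4. A call has 1 to 20 rows; each row is the pose to reach, as a shift and turn from the pose measured when the call began; what a row does not reach only later rows make up. A row lasts 1/8 s, in which the tool goes at most 62.5 mm and 10.7 degrees, less where a joint would pass 70% of its speed; a pose out of reach is approached as far as the arm can. A call with a gripper value outside its range is refused whole. The fingers move at their own pace and stop on an object; the grip force is fixed at half the most. Time passes only in rows, so rows that repeat a pose let the fingers close. It gives the time, the measured TCP pose, the force and the opening at its end, in the units of the state.
- ctrl.sense(): the state, without advancing time (a new reading comes with each control period).
- ctrl.capture(name): name is "side" or "top"; returns a dict with "color" (384x512x3 uint8, red, green, blue), "fx", "fy", "cx", "cy" (pixels), "R" (3x3) and "t" (3): a world point X has camera coordinates R X + t. Camera axes: x right, y down, z forward; pixel columns grow to the right and rows downward; lengths in m; the calibration is good to about 2 mm. A picture is of the moment at which its call begins. There is no depth.
- ctrl.hand_in(): hands the job in, once; it reports no verdict.
Trained networks look in the newest picture that a camera, given by its name, has taken for a name from the list of things; names that differ only in an ending like _2 or _b are one class to them, and where a whole thing is asked for, a point or a joint stands for the part that bears it (a point fixed in the world has none). Each returns a list of dicts, best first, with "confidence" (0 to 1); they miss things now and then, are a little off and sometimes report something else, mostly with a low value. They report only what shows in the picture. A call takes as long as a camera call. They do not tell look-alikes from the thing itself.
- ctrl.recognise(camera, name): "at" ([x, y, z] in m, in world coordinates, good to about 4 mm: the middle of the surface that is visible of it).
- ctrl.landmark_of(camera, name): "at" ([x, y, z] in m, in world coordinates, good to about 4 mm: a listed point, or the origin of a listed thing).
The state is a dict: "clock": time; "joint_pos": joint angles; "joint_velocities": joint speeds; "tau": joint torques, N m; "tool_pos": TCP position; "eef_rot": TCP orientation; "contact_force": force on the tool from outside, world axes, zero at the start; "torque": the same for the moment, N m; "opening": finger opening in m.
Only numpy, scipy, OpenCV 4.12 (cv2) and the standard library are available. Lean on these libraries where they do the work, as an engineer would, in place of code of your own. Each camera call takes 0.05 s, during which the arm holds its last target. There are 200 camera calls.

## Working session

There is one attempt and no reset: what is moved stays moved. The work goes in short steps, Python scripts to look and compute and a tool call to move; the robot and the scene stay as the last step left them, time stands still between calls to the robot, and variables do not carry over. Pictures are saved under pics/ and viewed, about 8 in all and at most 12, crops included, and the job is handed in when it is done.

Besides the shell and the picture viewer there is one more tool, called after "Request:" as a command line: name --argument value ..., lists and objects as JSON in quotes. play_rows: Moves the arm, as the interface text tells. Its arguments: {"type":"object","properties":{"targets":{"type":"array","items":{"type":"object","properties":{"translation":{"type":"array","items":{"type":"number"}},"rotation":{"type":"array","items":{"type":"number"}},"fingers":{"type":"number"}}}}},"required":["targets"]}

```bash
mkdir -p pics
python3 - <<'E'
from plant import ctrl
import cv2
for c in ("side","top"):
    d=ctrl.capture(c); cv2.imwrite(f"pics/{c}0.png",cv2.resize(d["color"][:,:,::-1],(800,600),interpolation=cv2.INTER_CUBIC))
    print(c,d["fx"],d["cx"],d["cy"],d["R"],d["t"])
    for n in ("rail","carriage_mid","station_a","zero_top","master_mid","ring_gauge","caliper","spool"):
        print(c,n,[([round(float(v),4) for v in r["at"]],round(r["confidence"],2)) for r in ctrl.landmark_of(c,n)])
print(ctrl.sense())
E
```

```text
side 420.4162987357134 249.45068251883384 188.48934326337138 [[-0.99114016 -0.13255118  0.0084482 ]
 [-0.10344897  0.73050798 -0.67502326]
 [ 0.08330366 -0.66991661 -0.73774808]] [0.50408779 0.09152262 1.19763277]
side rail [([0.5256, -0.0007, 0.0001], 0.91)]
side carriage_mid [([0.5323, -0.0237, 0.0595], 0.59)]
side station_a [([0.3049, -0.0045, 0.0019], 0.8), ([0.2905, -0.1908, 0.0011], 0.76), ([0.519, 0.1264, 0.0037], 0.69)]
side zero_top [([0.5069, -0.0236, 0.0996], 0.59)]
side master_mid [([0.6493, -0.0916, 0.0555], 0.54)]
side ring_gauge [([0.4336, 0.4015, 0.0011], 0.72)]
side caliper [([0.5988, 0.4932, -0.0015], 0.63)]
side spool [([0.5835, -0.3788, 0.0035], 0.43)]
top 364.34496848189696 257.8560584336213 189.6001416930064 [[ 0.01384758 -0.99987403  0.00775653]
 [-0.98698666 -0.01491115 -0.16010932]
 [ 0.16020481 -0.00543847 -0.98706881]] [0.0261669  0.54323128 1.18806869]
top rail [([0.5266, 0.0005, 0.0015], 0.76)]
top carriage_mid [([0.5305, -0.0234, 0.064], 0.85)]
top station_a [([0.2915, -0.1963, -0.0005], 0.76), ([0.5348, -0.0957, 0.0005], 0.65), ([0.3014, -0.003, -0.0011
[... 480 characters left out ...]
95548e-06,
        1.32839058e+00, -7.34846387e-02]), 'joint_velocities': array([-0.00030503,  0.00119203,  0.00260414, -0.0006944 , -0.00070999,
        0.00030471]), 'tau': array([-5.26307995e-04, -4.57459903e+01, -2.52336341e+01,  1.67579213e-05,
        5.95865786e-04, -6.17574813e-06]), 'tool_pos': array([ 0.20134754, -0.53859645,  0.25031176]), 'eef_rot': array([[ 9.36675142e-01,  3.50199484e-01, -3.14880226e-06],
       [ 3.50199484e-01, -9.36675142e-01, -1.18420107e-05],
       [-7.09647086e-06,  9.98940816e-06, -1.00000000e+00]]), 'contact_force': array([ 0.50842756, -0.333218  ,  0.98073006]), 'torque': array([-0.03341797, -0.03235948,  0.01666181]), 'opening': 0.08530479693738445}
```

View pics/top0.png

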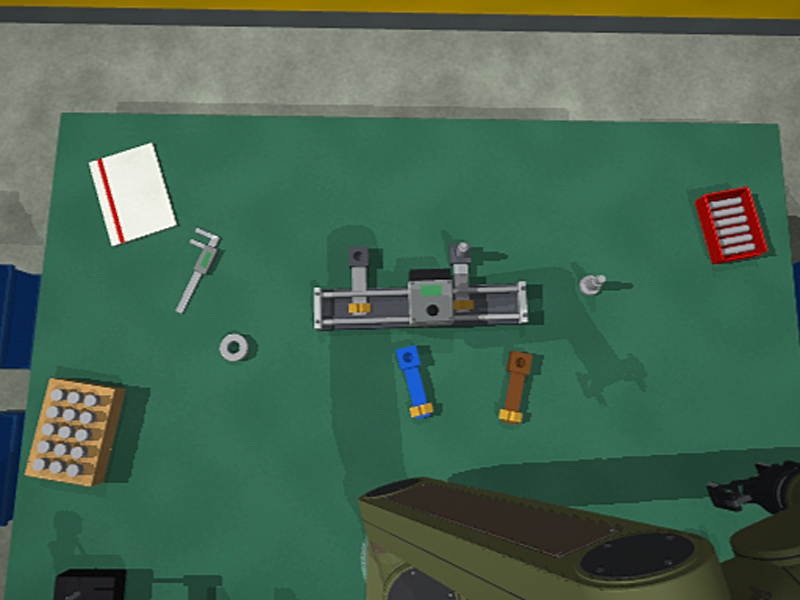

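View pics/side0.png

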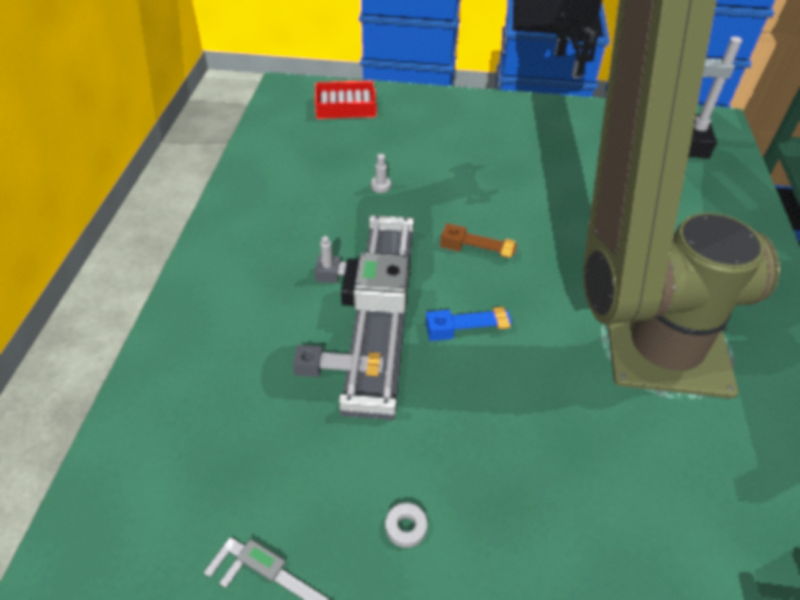

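The top view shows the grey rail in the centre. The carriage is at (432,300) and the master pin at (462,248), so the pin's station is to the right (world −y). The empty nest is at (358,256), and the blue and brown look-alikes lie at (412,380) and (515,385). The side view agrees: pin at (326,250), carriage at (382,280). The carriage therefore needs about 72 mm toward −y, pushed on its +y face. Rail yaw is about 0.057 rad.

Request:
play_rows --targets '[{"translation": [50, 100, 0], "rotation": [0, 0, -0.1], "fingers": 0}, {"translation": [321, 606, 0], "rotation": [0, 0, -0.3], "fingers": 0}, {"translation": [321, 606, 0], "rotation": [0, 0, -0.3], "fingers": 0}, {"translation": [321, 606, 0], "rotation": [0, 0, -0.3], "fingers": 0}, {"translation": [321, 606, 0], "rotation": [0, 0, -0.3], "fingers": 0}, {"translation": [321, 606, 0], "rotation": [0, 0, -0.3], "fingers": 0}, {"translation": [321, 606, 0], "rotation": [0, 0, -0.3], "fingers": 0}, {"translation": [321, 606, 0], "rotation": [0, 0, -0.3], "fingers": 0}, {"translation": [321, 606, 0], "rotation": [0, 0, -0.3], "fingers": 0}, {"translation": [321, 606, 0], "rotation": [0, 0, -0.3], "fingers": 0}, {"translation": [321, 606, 0], "rotation": [0, 0, -0.3], "fingers": 0}, {"translation": [321, 606, 0], "rotation": [0, 0, -0.3], "fingers": 0}, {"translation": [321, 606, 0], "rotation": [0, 0, -0.3], "fingers": 0}, {"translation": [321, 606, 0], "rotation": [0, 0, -0.3], "fingers": 0}]'

```text
clock: 2.65
tool_pos: [0.5216, 0.0662, 0.2503]
eef_rot: [[0.998, 0.056, -0.001], [0.056, -0.998, -0.0], [-0.001, 0.0, -1.0]]
contact_force: [0.1, 0.2, 0.1]
opening: -0.0
```

```bash
cat > look.py <<'E'
from plant import ctrl
import cv2,numpy as np,sys
def f(names,crop=None,tag=None):
    for c in ("side","top"):
        d=ctrl.capture(c)
        for n in names: print(c,n,[([round(float(v),4) for v in r["at"]],round(r["confidence"],2)) for r in ctrl.landmark_of(c,n)])
        if crop and c in crop:
            P=d["R"]@np.array(crop[c])+d["t"]; u=int(d["fx"]*P[0]/P[2]+d["cx"]); v=int(d["fy"]*P[1]/P[2]+d["cy"])
            u=min(max(u,100),412);v=min(max(v,75),309)
            print(c,"crop origin",u-100,v-75,"x4")
            cv2.imwrite(f"pics/{c}{tag}.png",cv2.resize(d["color"][v-75:v+75,u-100:u+100,::-1],None,fx=4,fy=4,interpolation=cv2.INTER_CUBIC))
    s=ctrl.sense(); print(s["clock"],s["tool_pos"],s["eef_rot"].round(3).tolist(),s["contact_force"],s["opening"])
E
python3 -c "
import look;look.f(['rail','carriage_mid','station_a','zero_top','master_mid'],{'top':[.53,0,.05]},'1')"
```

```text
side rail [([0.526, -0.0005, 0.0002], 0.6)]
side carriage_mid [([0.5324, -0.025, 0.0591], 0.69)]
side station_a [([0.5209, 0.1294, 0.0014], 0.95), ([0.2908, -0.1954, 0.0007], 0.83), ([0.3041, -0.0117, 0.0029], 0.71), ([0.4321, 0.4019, -0.0016], 0.48)]
side zero_top [([0.5067, -0.0237, 0.1013], 0.58)]
side master_mid [([0.6491, -0.0922, 0.0565], 0.5)]
top rail [([0.5277, 0.002, 0.0013], 0.84)]
top carriage_mid [([0.5299, -0.0244, 0.062], 0.73)]
top station_a [([0.2895, -0.1957, 0.001], 0.97), ([0.5326, -0.0941, -0.0014], 0.82), ([0.5234, 0.1316, 0.0064], 0.7)]
top zero_top []
top master_mid [([0.6431, -0.0886, 0.0561], 0.37)]
top crop origin 167 118 x4
3.25 [0.52235954 0.06737516 0.2503562 ] [[0.998, 0.058, 0.0], [0.058, -0.998, 0.0], [0.0, -0.0, -1.0]] [ 0.50512676 -0.201642    0.32362611] 0.0001673125350389519
```

Request:
play_rows --targets '[{"translation": [0, 0, -50], "rotation": [0, 0, 0], "fingers": 0}, {"translation": [0, 0, -100], "rotation": [0, 0, 0], "fingers": 0}, {"translation": [0, 0, -140], "rotation": [0, 0, 0], "fingers": 0}, {"translation": [0, 0, -165], "rotation": [0, 0, 0], "fingers": 0}, {"translation": [0, 0, -175], "rotation": [0, 0, 0], "fingers": 0}, {"translation": [0, -4, -175], "rotation": [0, 0, 0], "fingers": 0}, {"translation": [0.5, -8, -175], "rotation": [0, 0, 0], "fingers": 0}, {"translation": [0.7, -12, -175], "rotation": [0, 0, 0], "fingers": 0}, {"translation": [0.9, -16, -175], "rotation": [0, 0, 0], "fingers": 0}, {"translation": [1.1, -20, -175], "rotation": [0, 0, 0], "fingers": 0}, {"translation": [1.3, -22, -175], "rotation": [0, 0, 0], "fingers": 0}]'

```text
clock: 4.62
tool_pos: [0.5237, 0.045, 0.0755]
eef_rot: [[0.998, 0.057, 0.0], [0.057, -0.998, -0.0], [0.0, 0.0, -1.0]]
contact_force: [0.2, -1.1, 0.4]
opening: 0.0004
```

```bash
python3 -c "
import look;look.f(['carriage_mid'],{'side':[.53,-.01,.06]},'2')"
```

```text
side carriage_mid [([0.5295, -0.0224, 0.058], 0.75)]
side crop origin 142 109 x4
top carriage_mid []
4.825 [0.52363315 0.04535229 0.0753133 ] [[0.998, 0.058, -0.0], [0.058, -0.998, 0.0], [-0.0, -0.0, -1.0]] [-0.21488295 -0.98972545  0.92854002] 0.0003517729752786587
```

View pics/side2.png

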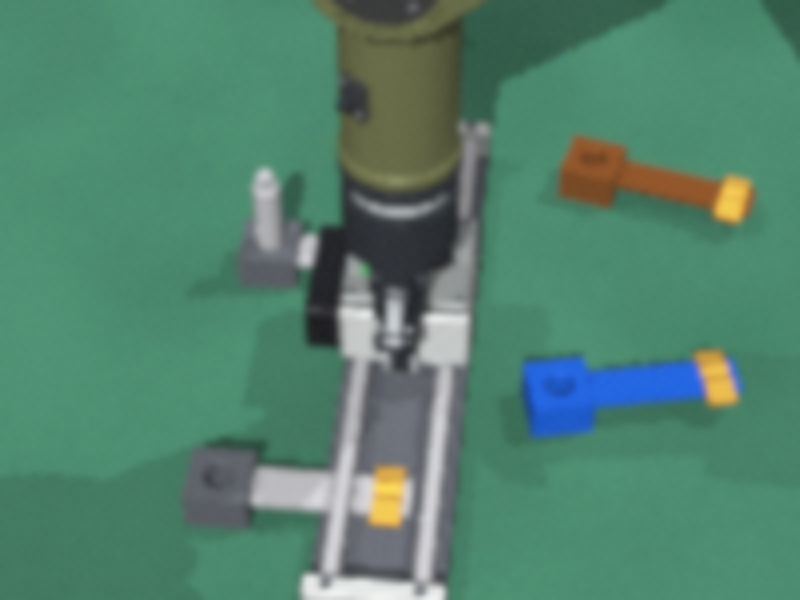

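The finger (400,345) is centred in front of the carriage's +y end face at (340–470,335), and the pin at (265,210) is well clear. Next is a gentle approach to contact.

Request:
play_rows --targets '[{"translation": [0.1, -2, 0], "rotation": [0, 0, 0], "fingers": 0}, {"translation": [0.2, -4, 0], "rotation": [0, 0, 0], "fingers": 0}, {"translation": [0.3, -6, 0], "rotation": [0, 0, 0], "fingers": 0}, {"translation": [0.5, -8, 0], "rotation": [0, 0, 0], "fingers": 0}, {"translation": [0.6, -10, 0], "rotation": [0, 0, 0], "fingers": 0}, {"translation": [0.7, -12, 0], "rotation": [0, 0, 0], "fingers": 0}, {"translation": [0.8, -14, 0], "rotation": [0, 0, 0], "fingers": 0}]'

```text
clock: 5.7
tool_pos: [0.5243, 0.0313, 0.0753]
eef_rot: [[0.998, 0.058, -0.0], [0.058, -0.998, 0.0], [-0.0, -0.0, -1.0]]
contact_force: [-0.3, 2.3, 1.9]
opening: -0.0002
```

Request:
play_rows --targets '[{"translation": [0.1, -2, 0], "rotation": [0, 0, 0], "fingers": 0}, {"translation": [0.2, -4, 0], "rotation": [0, 0, 0], "fingers": 0}, {"translation": [0.3, -6, 0], "rotation": [0, 0, 0], "fingers": 0}, {"translation": [0.5, -8, 0], "rotation": [0, 0, 0], "fingers": 0}, {"translation": [0.6, -10, 0], "rotation": [0, 0, 0], "fingers": 0}, {"translation": [0.7, -12, 0], "rotation": [0, 0, 0], "fingers": 0}, {"translation": [0.8, -14, 0], "rotation": [0, 0, 0], "fingers": 0}, {"translation": [0.9, -16, 0], "rotation": [0, 0, 0], "fingers": 0}, {"translation": [1.0, -18, 0], "rotation": [0, 0, 0], "fingers": 0}, {"translation": [1.1, -20, 0], "rotation": [0, 0, 0], "fingers": 0}]'

```text
clock: 6.95
tool_pos: [0.5253, 0.0112, 0.0753]
eef_rot: [[0.998, 0.058, -0.0], [0.058, -0.998, 0.0], [-0.0, -0.0, -1.0]]
contact_force: [-1.8, 2.1, 2.3]
opening: 0.0001
```

```bash
python3 -c "
import look;look.f(['carriage_mid','zero_top'],{'side':[.53,-.01,.06]},'3')"
```

```text
side carriage_mid [([0.5343, -0.0521, 0.059], 0.58)]
side zero_top [([0.5076, -0.049, 0.0997], 0.58)]
side crop origin 142 109 x4
top carriage_mid [([0.5318, -0.0522, 0.0605], 0.5)]
top zero_top [([0.5095, -0.0502, 0.1021], 0.53)]
7.25 [0.52543362 0.01106488 0.07530951] [[0.998, 0.058, -0.0], [0.058, -0.998, -0.0], [-0.0, 0.0, -1.0]] [-1.49294073  0.66963082  1.43347792] -5.022179646196323e-05
```

Request:
play_rows --targets '[{"translation": [0.1, -2, 0], "rotation": [0, 0, 0], "fingers": 0}, {"translation": [0.2, -4, 0], "rotation": [0, 0, 0], "fingers": 0}, {"translation": [0.3, -6, 0], "rotation": [0, 0, 0], "fingers": 0}, {"translation": [0.5, -8, 0], "rotation": [0, 0, 0], "fingers": 0}, {"translation": [0.6, -10, 0], "rotation": [0, 0, 0], "fingers": 0}, {"translation": [0.7, -12, 0], "rotation": [0, 0, 0], "fingers": 0}, {"translation": [0.8, -14, 0], "rotation": [0, 0, 0], "fingers": 0}, {"translation": [0.9, -16, 0], "rotation": [0, 0, 0], "fingers": 0}, {"translation": [1.0, -18, 0], "rotation": [0, 0, 0], "fingers": 0}, {"translation": [1.1, -20, 0], "rotation": [0, 0, 0], "fingers": 0}, {"translation": [1.3, -22, 0], "rotation": [0, 0, 0], "fingers": 0}, {"translation": [1.4, -24, 0], "rotation": [0, 0, 0], "fingers": 0}, {"translation": [1.5, -26, 0], "rotation": [0, 0, 0], "fingers": 0}]'

```text
clock: 8.88
tool_pos: [0.5268, -0.0141, 0.0754]
eef_rot: [[0.998, 0.057, -0.0], [0.057, -0.998, 0.001], [-0.0, -0.001, -1.0]]
contact_force: [-2.4, 8.4, 4.5]
opening: -0.0001
```

```bash
python3 -c "
import look;look.f(['carriage_mid','zero_top','station_a'])"
```

```text
side carriage_mid [([0.5306, -0.0764, 0.0585], 0.86)]
side zero_top [([0.5106, -0.0775, 0.1003], 0.57), ([0.4333, 0.4007, -0.0026], 0.44)]
side station_a [([0.3051, -0.0108, 0.0016], 0.93), ([0.524, 0.1269, 0.0009], 0.72), ([0.6483, -0.0943, 0.0538], 0.67), ([0.2916, -0.1939, 0.0018], 0.66)]
top carriage_mid [([0.5333, -0.076, 0.062], 0.72), ([0.527, -0.0001, 0.0018], 0.51)]
top zero_top [([0.5088, -0.0774, 0.1011], 0.35)]
top station_a [([0.5206, 0.1311, 0.0043], 0.76), ([0.29, -0.199, -0.0011], 0.73)]
9.275 [ 0.52685226 -0.01432247  0.07542706] [[0.998, 0.057, -0.0], [0.057, -0.998, 0.001], [-0.0, -0.001, -1.0]] [-2.04061755  6.15696913  2.64090607] 7.303298655078212e-05
```

The force has risen to about 8 N, so the ramp is engaged. I'll continue in smaller steps.

Request:
play_rows --targets '[{"translation": [0.1, -1.5, 0], "rotation": [0, 0, 0], "fingers": 0}, {"translation": [0.2, -3, 0], "rotation": [0, 0, 0], "fingers": 0}, {"translation": [0.3, -4.5, 0], "rotation": [0, 0, 0], "fingers": 0}, {"translation": [0.3, -6, 0], "rotation": [0, 0, 0], "fingers": 0}, {"translation": [0.4, -7.5, 0], "rotation": [0, 0, 0], "fingers": 0}, {"translation": [0.5, -9, 0], "rotation": [0, 0, 0], "fingers": 0}]'

```text
clock: 10.02
tool_pos: [0.5273, -0.0216, 0.0756]
eef_rot: [[0.998, 0.056, -0.0], [0.057, -0.998, 0.004], [-0.0, -0.004, -1.0]]
contact_force: [-2.1, 10.6, 3.7]
opening: 0.0002
```

Request:
play_rows --targets '[{"translation": [0.1, -0.5, 0], "rotation": [0, 0, 0], "fingers": 0}, {"translation": [0.1, -1, 0], "rotation": [0, 0, 0], "fingers": 0}, {"translation": [0.1, -1.5, 0], "rotation": [0, 0, 0], "fingers": 0}]'

```text
clock: 10.4
tool_pos: [0.5273, -0.0219, 0.0757]
eef_rot: [[0.998, 0.056, -0.0], [0.056, -0.998, 0.006], [0.0, -0.006, -1.0]]
contact_force: [-2.0, 9.4, 3.9]
opening: -0.0001
```

Request:
play_rows --targets '[{"translation": [0.1, -0.5, 0], "rotation": [0, 0, 0], "fingers": 0}, {"translation": [0.1, -1, 0], "rotation": [0, 0, 0], "fingers": 0}]'

```text
clock: 10.65
tool_pos: [0.5274, -0.0221, 0.0758]
eef_rot: [[0.998, 0.055, -0.0], [0.055, -0.998, 0.007], [0.0, -0.007, -1.0]]
contact_force: [-1.8, 7.5, 4.1]
opening: -0.0002
```

Request:
play_rows --targets '[{"translation": [0.1, -2, 0], "rotation": [0, 0, 0], "fingers": 0}, {"translation": [0.1, -3, 0], "rotation": [0, 0, 0], "fingers": 0}, {"translation": [0.2, -4, 0], "rotation": [0, 0, 0], "fingers": 0}, {"translation": [0.2, -4, 0], "rotation": [0, 0, 0], "fingers": 0}]'

```text
clock: 11.15
tool_pos: [0.5277, -0.0251, 0.076]
eef_rot: [[0.998, 0.055, 0.0], [0.055, -0.998, 0.009], [0.001, -0.009, -1.0]]
contact_force: [-1.9, 7.6, 3.8]
opening: -0.0002
```

Request:
play_rows --targets '[{"translation": [0.1, -2, 0], "rotation": [-0.005, 0, 0], "fingers": 0}, {"translation": [0.1, -2.7, 0], "rotation": [-0.009, 0, 0], "fingers": 0}, {"translation": [0.2, -3.4, 0], "rotation": [-0.009, 0, 0], "fingers": 0}]'

```text
clock: 11.52
tool_pos: [0.5279, -0.0276, 0.0761]
eef_rot: [[0.998, 0.055, 0.0], [0.055, -0.998, 0.001], [0.0, -0.001, -1.0]]
contact_force: [-1.7, 6.5, 3.8]
opening: -0.0001
```

```bash
python3 -c "
import look;look.f(['carriage_mid','zero_top'])"
```

```text
side carriage_mid [([0.5349, -0.0874, 0.0582], 0.59), ([0.5218, 0.1268, 0.0052], 0.33)]
side zero_top [([0.6476, -0.0918, 0.0585], 0.52), ([0.5096, -0.0903, 0.0988], 0.43)]
top carriage_mid [([0.5326, -0.0905, 0.0618], 0.69), ([0.5831, -0.3829, -0.0016], 0.32)]
top zero_top [([0.5106, -0.0877, 0.1026], 0.4)]
11.825 [ 0.52809359 -0.02895341  0.07611701] [[0.998, 0.055, 0.001], [0.055, -0.998, -0.001], [0.0, 0.001, -1.0]] [-2.53132876  1.57884857  3.08063618] 0.0003274347288038281
```

The force dropped from about 7 N to about 1.5 N during the hold, which could mean it has dropped in. I'll check before pushing further.

```bash
python3 -c "
import look
look.f(['carriage_mid','zero_top']);look.f(['carriage_mid','zero_top'],{'side':[.53,-.08,.06],'top':[.53,-.08,.06]},'4')"
```

```text
side carriage_mid [([0.5323, -0.0899, 0.0575], 0.79)]
side zero_top [([0.5106, -0.0922, 0.1005], 0.6)]
top carriage_mid [([0.5345, -0.0909, 0.0606], 0.73)]
top zero_top [([0.5119, -0.0895, 0.101], 0.62)]
12.125 [ 0.52852049 -0.02892605  0.07597828] [[0.998, 0.055, 0.001], [0.055, -0.998, -0.001], [0.001, 0.001, -1.0]] [-0.4356258   0.18251631 -0.25163325] -0.00028764471737971557
side carriage_mid [([0.5356, -0.0969, 0.0605], 0.84)]
side zero_top [([0.5108, -0.0933, 0.1022], 0.51)]
side crop origin 146 92 x4
top carriage_mid [([0.5341, -0.098, 0.0608], 0.52), ([0.5255, -0.0019, 0.0005], 0.49)]
top zero_top [([0.5105, -0.097, 0.1028], 0.5)]
top crop origin 192 118 x4
12.425 [ 0.5279611  -0.02855087  0.07595507] [[0.998, 0.055, 0.0], [0.055, -0.998, -0.0], [0.0, 0.0, -1.0]] [-0.63667675 -0.23376562  0.56538785] -0.00019563754719989097
```

View pics/side4.png

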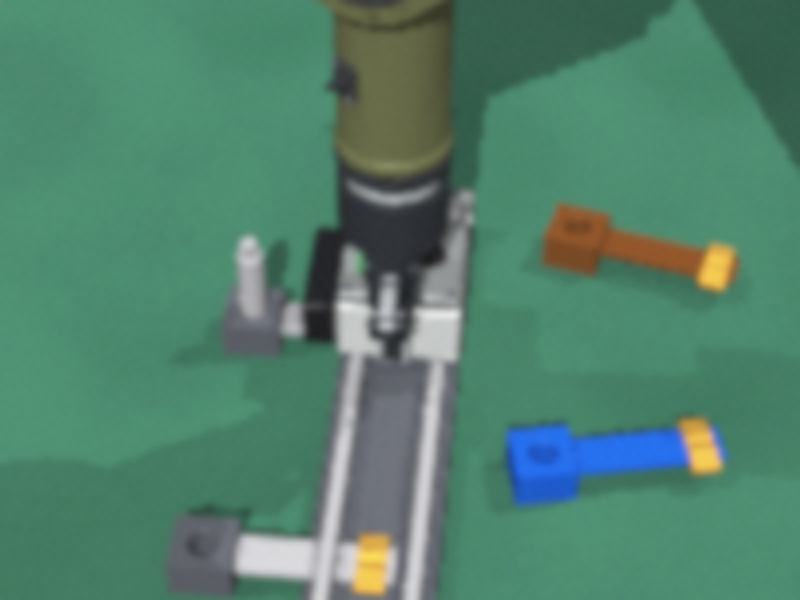

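It dropped in: the force is near zero and the carriage estimate jumped from −0.090 to −0.097. The side view shows the carriage end face (400,330) level with the pin's nest (255,310). I'll retreat and measure it clear of the tool.

Request:
play_rows --targets '[{"translation": [0, 5, 0], "rotation": [0, 0, 0], "fingers": 0}, {"translation": [0, 25, 0], "rotation": [0, 0, 0], "fingers": 0}, {"translation": [0, 40, 30], "rotation": [0, 0, 0], "fingers": 0}, {"translation": [-10, 60, 70], "rotation": [0, 0, 0], "fingers": 0}, {"translation": [-20, 90, 100], "rotation": [0, 0, 0], "fingers": 0}, {"translation": [-20, 120, 100], "rotation": [0, 0, 0], "fingers": 0}, {"translation": [-20, 120, 100], "rotation": [0, 0, 0], "fingers": 0}]'

```text
clock: 13.3
tool_pos: [0.5079, 0.0933, 0.1766]
eef_rot: [[0.998, 0.058, 0.002], [0.058, -0.998, 0.0], [0.002, -0.0, -1.0]]
contact_force: [-0.0, 0.2, -0.1]
opening: 0.0004
```

```bash
python3 -c "
import look
look.f(['carriage_mid','zero_top','master_mid','station_a']);look.f(['carriage_mid','zero_top'],{'top':[.53,-.08,.06]},'5')"
```

```text
side carriage_mid [([0.5357, -0.0967, 0.0592], 0.89)]
side zero_top []
side master_mid [([0.6496, -0.0931, 0.0557], 0.53)]
side station_a [([0.2898, -0.1928, 0.0033], 0.7), ([0.5221, 0.1289, 0.0031], 0.66), ([0.3053, -0.008, 0.0031], 0.64)]
top carriage_mid [([0.5326, -0.0952, 0.0611], 0.97)]
top zero_top [([0.5091, -0.0963, 0.1028], 0.58)]
top master_mid [([0.6427, -0.0862, 0.0592], 0.54), ([0.5123, -0.0978, 0.1014], 0.26), ([0.533, -0.0925, 0.0592], 0.18)]
top station_a [([0.2924, -0.1981, 0.0009], 0.95), ([0.5213, 0.1279, 0.005], 0.59), ([0.3021, -0.0058, 0.0014], 0.58)]
13.8 [0.50800889 0.09090607 0.17575975] [[0.999, 0.054, -0.0], [0.054, -0.999, -0.0], [-0.0, 0.0, -1.0]] [ 0.23143142 -0.10980771  0.13638324] -0.00015515546658554063
side carriage_mid [([0.5307, -0.0962, 0.0576], 0.81)]
side zero_top []
top carriage_mid [([0.5334, -0.0956, 0.0606], 0.95)]
top zero_top [([0.5098, -0.097, 0.1024], 0.55), ([0.525, -0.0002, 0.0008], 0.2)]
top crop origin 192 118 x4
14.1 [0.50800675 0.09138452 0.17599591] [[0.998, 0.055, 0.0], [0.055, -0.998, -0.0], [0.0, 0.0, -1.0]] [-0.35948421  0.19709875  0.04059392] 0.00019100531128316426
```

View pics/top5.png

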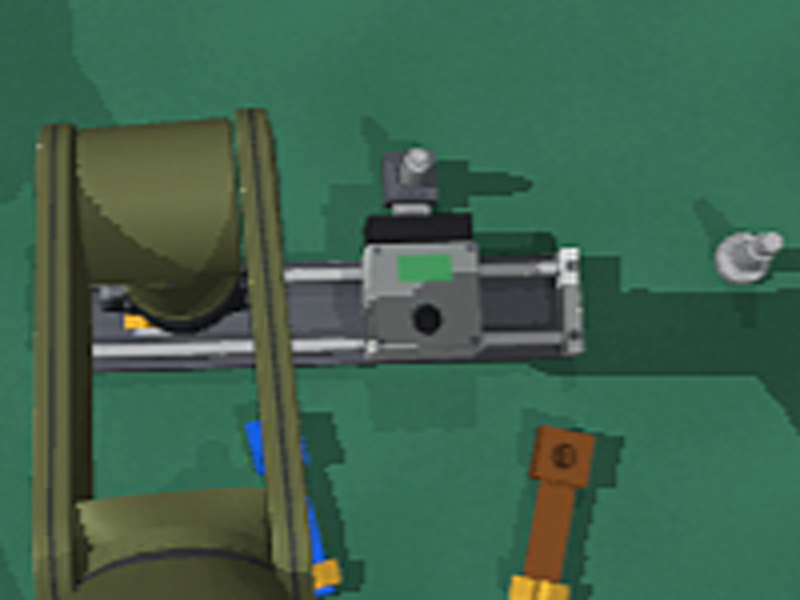

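The crop shows the carriage (420,295) in line with the nest and pin (412,170), pin upright, and the button at (427,319). I'll back-project the button at z = 0.102.

Run:
```python
from plant import ctrl
import cv2,numpy as np
d=ctrl.capture("top")
g=cv2.cvtColor(d["color"],cv2.COLOR_RGB2GRAY)[185:212,288:310]
m=(g<60).astype(np.uint8); n,l,st,ce=cv2.connectedComponentsWithStats(m)
i=1+st[1:,4].argmax(); print(st[i],ce[i])
u,v=ce[i]+[288,185]
r=d["R"].T@np.array([(u-d["cx"])/d["fx"],(v-d["cy"])/d["fy"],1]); o=-d["R"].T@d["t"]
for z in (.096,.102): print(o+r*(z-o[2])/r[2])
print(ctrl.sense()["tool_pos"])
```

```text
[ 7  9  8  8 44] [10.25       12.34090909]
[ 0.51096875 -0.09637093  0.096     ]
[ 0.51011525 -0.09566393  0.102     ]
[0.50799609 0.09143599 0.17599057]
```

Request:
play_rows --targets '[{"translation": [1, -60, 0], "rotation": [0, 0, 0], "fingers": 0}, {"translation": [2, -120, 0], "rotation": [0, 0, 0], "fingers": 0}, {"translation": [2.5, -170, 0], "rotation": [0, 0, 0], "fingers": 0}, {"translation": [2.5, -187.5, 0], "rotation": [0, 0, 0], "fingers": 0}, {"translation": [2.5, -187.5, 0], "rotation": [0, 0, 0], "fingers": 0}, {"translation": [2.5, -187.5, -20], "rotation": [0, 0, 0], "fingers": 0}, {"translation": [2.5, -187.5, -40], "rotation": [0, 0, 0], "fingers": 0}, {"translation": [2.5, -187.5, -46], "rotation": [0, 0, 0], "fingers": 0}, {"translation": [2.5, -187.5, -46], "rotation": [0, 0, 0], "fingers": 0}]'

```text
clock: 15.28
tool_pos: [0.5103, -0.0949, 0.1298]
eef_rot: [[0.998, 0.056, -0.001], [0.056, -0.998, 0.0], [-0.001, -0.0, -1.0]]
contact_force: [1.1, -0.8, 0.1]
opening: -0.0002
```

```bash
python3 -c "
import look
look.f(['carriage_mid'],{'side':[.53,-.08,.08]},'6')"
```

```text
side carriage_mid [([0.5356, -0.0958, 0.0552], 0.71)]
side crop origin 146 87 x4
top carriage_mid [([0.5357, -0.0945, 0.0635], 0.65)]
15.475 [ 0.51112366 -0.09589075  0.13076586] [[0.998, 0.055, 0.002], [0.055, -0.998, -0.001], [0.002, 0.001, -1.0]] [-0.17294438  0.02863005  0.04500766] 0.00010827463456184698
```

View pics/side6.png

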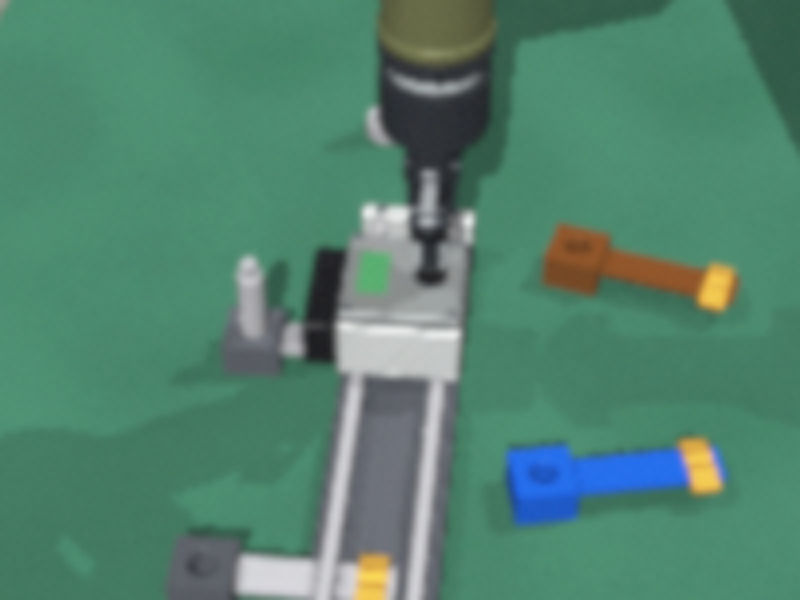

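The fingertip is right above the button at (431,275). Now I'll press.

Request:
play_rows --targets '[{"translation": [0, 0, -5], "rotation": [0, 0, 0], "fingers": 0}, {"translation": [0, 0, -8], "rotation": [0, 0, 0], "fingers": 0}, {"translation": [0, 0, -10], "rotation": [0, 0, 0], "fingers": 0}, {"translation": [0, 0, -12], "rotation": [0, 0, 0], "fingers": 0}, {"translation": [0, 0, -13.5], "rotation": [0, 0, 0], "fingers": 0}, {"translation": [0, 0, -14.5], "rotation": [0, 0, 0], "fingers": 0}, {"translation": [0, 0, -14.5], "rotation": [0, 0, 0], "fingers": 0}]'

```text
clock: 16.35
tool_pos: [0.511, -0.0959, 0.1164]
eef_rot: [[0.998, 0.055, 0.002], [0.055, -0.998, -0.001], [0.001, 0.001, -1.0]]
contact_force: [-1.5, 0.1, 5.0]
opening: 0.0002
```

Request:
play_rows --targets '[{"translation": [0, 0, -1], "rotation": [0, 0, 0], "fingers": 0}, {"translation": [0, 0, -1.6], "rotation": [0, 0, 0], "fingers": 0}, {"translation": [0, 0, -2], "rotation": [0, 0, 0], "fingers": 0}, {"translation": [0, 0, -2], "rotation": [0, 0, 0], "fingers": 0}]'

```text
clock: 16.85
tool_pos: [0.511, -0.096, 0.1159]
eef_rot: [[0.998, 0.055, 0.002], [0.055, -0.998, -0.001], [0.002, 0.001, -1.0]]
contact_force: [-4.4, 1.2, 14.1]
opening: -0.0001
```

The button is on its stop: 14 N against about 5 N of spring, at z ≈ 0.116 as predicted. Now I'll lift straight up and clear.

Request:
play_rows --targets '[{"translation": [0, 0, 4], "rotation": [0, 0, 0], "fingers": 0}, {"translation": [0, 0, 12], "rotation": [0, 0, 0], "fingers": 0}, {"translation": [0, 0, 40], "rotation": [0, 0, 0], "fingers": 0}, {"translation": [0, 0, 80], "rotation": [0, 0, 0], "fingers": 0}, {"translation": [-10, 60, 100], "rotation": [0, 0, 0], "fingers": 0}, {"translation": [-10, 120, 100], "rotation": [0, 0, 0], "fingers": 0}, {"translation": [-10, 180, 100], "rotation": [0, 0, 0], "fingers": 0}, {"translation": [-10, 200, 100], "rotation": [0, 0, 0], "fingers": 0}, {"translation": [-10, 200, 100], "rotation": [0, 0, 0], "fingers": 0}]'

```text
clock: 17.98
tool_pos: [0.501, 0.1057, 0.2158]
eef_rot: [[0.998, 0.059, 0.003], [0.059, -0.998, -0.001], [0.003, 0.001, -1.0]]
contact_force: [0.2, -0.1, 0.8]
opening: 0.0004
```

```bash
python3 -c "
import look
look.f(['carriage_mid','zero_top','master_mid']);look.f(['carriage_mid','zero_top'],{'top':[.53,-.08,.06]},'7')"
```

```text
side carriage_mid [([0.5342, -0.0966, 0.0577], 0.56)]
side zero_top []
side master_mid [([0.6493, -0.0935, 0.0585], 0.48)]
top carriage_mid [([0.5342, -0.0951, 0.0628], 0.86)]
top zero_top [([0.5099, -0.0946, 0.1016], 0.41)]
top master_mid [([0.6404, -0.091, 0.0568], 0.39)]
18.375 [0.50109286 0.10313602 0.21584433] [[0.999, 0.054, 0.002], [0.054, -0.999, -0.001], [0.002, 0.001, -1.0]] [-0.38587754 -0.44991627  0.42570031] -0.00019774489313965278
side carriage_mid [([0.5307, -0.096, 0.0577], 0.89), ([0.6474, -0.0909, 0.0582], 0.64)]
side zero_top [([0.5223, 0.1269, 0.0037], 0.49)]
top carriage_mid [([0.5347, -0.0942, 0.0623], 0.57)]
top zero_top [([0.5119, -0.0922, 0.102], 0.47)]
top crop origin 192 118 x4
18.675 [0.50103215 0.10385538 0.21588352] [[0.998, 0.055, 0.002], [0.055, -0.998, -0.001], [0.002, 0.001, -1.0]] [ 0.05446414 -0.38292781  0.1006753 ] 0.00010864710468650054
```

View pics/top7.png

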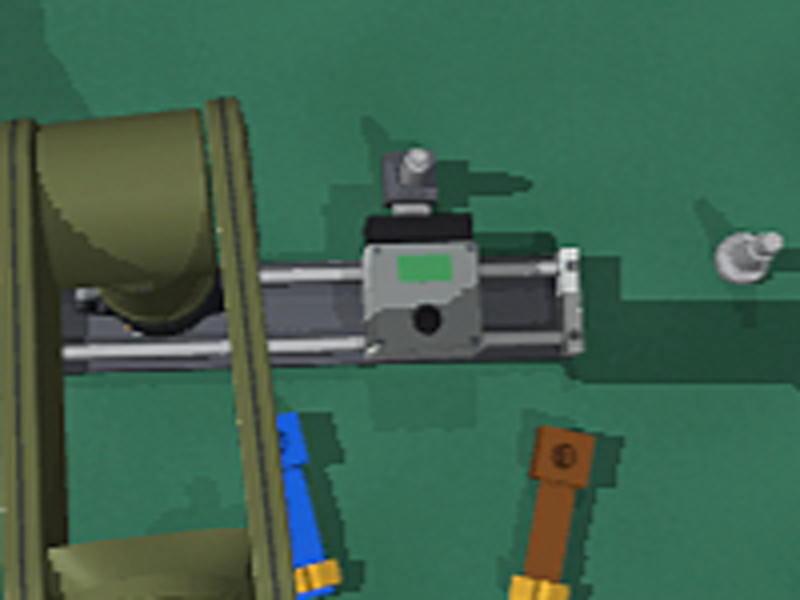

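The carriage (420,295), button (427,319) and upright pin (415,165) sit at the same pixels as before the press, and the arm is clear. Handing in.

```bash
python3 -c "
from plant import ctrl
print(ctrl.hand_in())"
```

```text
the job is handed in; nothing more can be done
None
```

I pushed the carriage by its +y end face with the closed fingertip, about 72 mm, into the detent of the master-pin station, and pressed the zero button there. The job is handed in at about 18.7 s on the clock; no verdict was reported.

- **Push:** The end-of-move force readings stayed at or below about 11 N. They rose to 8–11 N on the ramp and fell to zero as the carriage dropped in.
- **Detent:** The carriage estimate jumped from y ≈ −0.090 to ≈ −0.096, against a station estimate of about −0.095. The networks scatter by a few mm, so the ±2 mm rests on the force drop and the jump, not on a direct measurement.
- **Button:** I pressed it to its stop, at 14 N with the TCP at z ≈ 0.116 as predicted, then lifted straight off.
- **Last checks:** In the final top picture the carriage, button and upright pin are at the same pixels as before the press. The spool and look-alikes look undisturbed in the pictures taken; the ring gauge and caliper were outside the final crop and I did not re-measure them. The arm is clear, with contact force near zero. The button's release was not measured directly; the finger is well away and the button looks the same as before.
- **Disagreement:** In the last rounds the side camera missed the button twice and once placed it at the empty station. The top camera's button y drifted to −0.092 (confidence about 0.4), but the unchanged pixels contradict any movement.

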